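# Nest the specimen-prop angle sections on their stand and lock the keeper

## Robot

A 6-joint arm with a two-finger parallel gripper is mounted at the origin on a cart in front of the work surface, level with it; the furniture and walls round the work are solid. World frame = base frame: x ahead of the robot, y to its left, z up, the work surface at z = 0. Lengths are in m, angles in rad, forces in N, time in s.
With the tool pointing down it reaches from about 0.425 to 0.95 m from the base axis. Payload 3.5 kg.
Tool frame: the origin (TCP) lies at the very end of the fingers, on their centre line; the grasp point (between the pads) lies 19 mm behind it (ctrl.tcp_to_grasp is the z of the grasp point in the tool frame, in m); z points along the fingers, y is the direction in which the jaws open and shut (so a half turn about z gives the same grasp; the last joint's range is limited). The gripper opens to 85 mm and grips with 20 to 120 N. Pads are 22 mm wide; open, the fingers measure 114 mm over their backs; the gripper's body (76 mm by 85 mm) begins 54 mm behind the grasp point. The pads swing forward as they close: fully open they stand 13 mm farther back than shut.
Start: joints at [-1.447, 0.286, 1.577, -0, 1.279, -0.15], TCP at [0.183, -0.65, 0.231] pointing down, gripper open.
Joint ranges: [-2.77, 2.77], [-0.9, 2.22], [0.21, 2.48], [-1.53, 4.67], [0.24, 2.81], [-2.84, 2.84]. Speed limits (rad/s): [2.79, 2.79, 3.14, 3.14, 3.14, 3.14].

## Interface

Orientations are given as a unit quaternion [x, y, z, w].
In Python, from plant import ctrl gives the robot as it stands.
- The arm moves only by the tool drive_tool, never from a script. Its argument "motion" is a list that holds one entry, the list of rows, each a list of 5 numbers: the closure, from -1 (fully open) to 1 (shut), then the shift along the tool's x, y, z in mm, then the turn about the tool's z in degrees. In form: [[[grip, dx, dy, dz, yaw], ...]]. A call has exactly 8 rows; each row is the pose to reach, as a shift and turn from the pose commanded when the call began, along the tool's axes at that moment; what a row does not reach only later rows make up. A row lasts 1/12 s, in which the tool goes at most 41.7 mm and 7.16 degrees, less where a joint would pass 70% of its speed; a pose out of reach is approached as far as the arm can. A call with a gripper value outside its range is refused whole. The fingers move at their own pace and stop on an object; "grip_force" is the grip in N (left out, the last holds). Time passes only in rows, so rows that repeat a pose let the fingers close, or fill a call up. It gives the time, the measured TCP pose, the force and the opening at its end, in the units of the state.
- ctrl.get_state(): the state, without advancing time (a new reading comes with each control period).
- ctrl.read_camera(name): name is "side" or "top" or "wrist"; returns the picture (384x512x3 uint8, red, green, blue); there is no depth.
- ctrl.camera_model(name): a dict with "fx", "fy", "cx", "cy" (pixels), "R" (3x3) and "t" (3): a world point X has camera coordinates R X + t. Camera axes: x right, y down, z forward; pixel columns grow to the right and rows downward; lengths in m; the calibration is good to about 2 mm. A picture is of the moment at which its call begins: read the wrist's pose just before it. camera_model takes no time and is no camera call; for the wrist camera it gives the pose at the moment of the call.
- ctrl.sign_off(): hands the job in, once; it reports no verdict.
Trained networks look in the newest picture that a camera, given by its name, has taken for a name from the list of things; names that differ only in an ending like _2 or _b are one class to them, and where a whole thing is asked for, a point or a joint stands for the part that bears it (a point fixed in the world has none). Each returns a list of dicts, best first, with "confidence" (0 to 1); they miss things now and then, are a little off and sometimes report something else, mostly with a low value. They report only what shows in the picture. A call takes as long as a camera call. They do not tell look-alikes from the thing itself.
- ctrl.silhouettes(target, camera): "mask" (384x512 bool, what is visible of it) and "extent" ([left, top, right, bottom] in pixels, round what is visible of it).
- ctrl.mark_of(target, camera): "position" ([column, row] in pixels: a listed point, or the origin of a listed thing).
The state is a dict: "time": time; "qpos": joint angles; "dq": joint speeds; "joint_efforts": joint torques, N m; "eef_pos": TCP position; "tcp_rot": TCP orientation; "contact_force": force on the tool from outside, world axes, zero at the start; "wrist_torque": the same for the moment, N m; "opening": opening from 0.0 (shut) to 1.0 (fully open).
Only numpy, scipy, OpenCV 4.12 (cv2) and the standard library are available. Lean on these libraries where they do the work, as an engineer would, in place of code of your own. Each camera call takes 0.05 s, during which the arm holds its last target. There are 200 camera calls.

## Task

Put away the two metal angle sections that prop specimens: nest the silver-grey aluminium one over the black ridge of the stand, then nest the longer brass one over it, so that each sits fully down with the V's lined up and is centred along the ridge (overhanging alike at both ends). Then swing the red keeper arm fully home over them, and leave the eraser and the balance weight where they are.

Things in the scene. Friction and masses are not known exactly. Their poses are not given: they have to be found in the camera images.
- alu_center (a point): Centre, half-way up, of the loose pale silver-grey aluminium angle section (90 degree equal-leg angle), which stands like a roof, the outer edge of its V up: 54 mm long, 57 mm wide, 31 mm high; this point is 15.5 mm above the leg edges. Its ends are flat and upright: pinch it end to end from above. Axes: y along the V (its length), x across, z up. 45 g.
- brass_center (a point): Centre, half-way up, of the loose yellow brass angle section (90 degree equal-leg angle), which stands like a roof, the outer edge of its V up: 64 mm long, 57 mm wide, 31 mm high; this point is 15.5 mm above the leg edges. Its ends are flat and upright: pinch it end to end from above. Axes: y along the V (its length), x across, z up. 160 g.
- alu: The same section; origin at the centre of its underside, level with the leg edges, axes as for its centre. Each leg is 40 mm wide and 4 mm thick.
- brass: The same section; origin at the centre of its underside, level with the leg edges, axes as for its centre. Each leg is 40 mm wide and 4 mm thick.
- stand: Fixed stand, origin on the table below the middle of its ridge; y along the ridge, x across, z up. Dark wood base, x from -43 to +69 mm, y from -42 to +42 mm, 12 mm thick. Black roof-shaped ridge, 44 mm long, edge at x = 0, 50 mm above the table, flanks at 45 degrees. Steel keeper post, 12 mm thick, at x = +50 mm, y = 0, its top at 65 mm.
- ridge_top (a point): Middle of the ridge's upper edge, 50 mm above the table; axes as the stand. A section seated on the ridge has its centre 40.0 mm above the table, 10 mm below this point; a second one nested over it sits 5.7 mm higher (centre at 45.7 mm, its top edge at 61.3 mm).
- keeper (a joint): Angle (rad) of the red keeper arm (12 mm wide, underside 66 mm up) about the upright post; it stays where left, friction 0.02 N m. 0: closed against its stop, the arm lying over the ridge, pointing from the post to the stand's -x, 5 mm clear of seated sections. It opens counter-clockwise from above: at 1.57 it points to the stand's -y, clear of the ridge; limit 2.2.
- keeper_knob (a point): Centre of the black upright round knob at the free end of the keeper arm, 60 mm from the post's axis: 12 mm in diameter, 18 mm tall (71 to 89 mm above the table, this point at 80). Pinch it or push it sideways to turn the arm.
- eraser: Loose white eraser in a blue sleeve, 20 x 42 x 12 mm, lying on the table; leave alone. Origin: centre of its underside.
- weight: Loose small brass balance weight with a knob, 22 mm across, 22 mm high, standing on the table; leave alone. Origin: centre of its underside.
Things that resemble listed ones, but are neither listed nor needed, are in the scene too. What is shaped like the stand but purple is not meant.

How it is judged:
By the outcome, as a careful person would: the job done as asked, in the order asked, and still so for the second after the job is handed in, with the robot touching nothing.
It also fails if it takes over 69 s, if anything falls off the work surface, if the arm or the gripper's body presses on something with over 40 N, if the wrist force passes 120 N, or if a joint passes its speed limit or range.

## Working session

There is one attempt and no reset: what is moved stays moved. The work goes in short steps, Python scripts to look and compute and a tool call to move; the robot and the scene stay as the last step left them, time stands still between calls to the robot, and variables do not carry over. Pictures are saved under pics/ and viewed, on a budget of 10 in all, crops included, one or two more only if the job needs it, and the job is handed in when it is done.

Besides the shell and the picture viewer there is one more tool, called as a command line: name --argument value ..., lists and objects as JSON in quotes. drive_tool: Moves the arm, as the interface text tells. Its arguments: {"type":"object","properties":{"motion":{"type":"array","items":{"type":"array","items":{"type":"array","items":{"type":"number"}}}},"grip_force":{"type":"number"}},"required":["motion"]}

```bash
mkdir -p pics; ls; cat > h.py <<'E'
import numpy as np, cv2
from plant import ctrl
def ray(cam,px,z,m=None):
    m=m or ctrl.camera_model(cam); R=np.array(m["R"]);t=np.array(m["t"])
    d=R.T@np.array([(px[0]-m["cx"])/m["fx"],(px[1]-m["cy"])/m["fy"],1]); c=-R.T@t
    return c+d*(z-c[2])/d[2]
def proj(cam,X,m=None):
    m=m or ctrl.camera_model(cam); p=np.array(m["R"])@np.array(X)+np.array(m["t"])
    return np.array([m["fx"]*p[0]/p[2]+m["cx"],m["fy"]*p[1]/p[2]+m["cy"]])
def save(im,n,s=1): cv2.imwrite("pics/"+n,cv2.resize(im[:,:,::-1],None,fx=s,fy=s,interpolation=cv2.INTER_CUBIC))
E
python3 - <<'E'
from h import *
np.set_printoptions(precision=3,suppress=True)
s=ctrl.get_state();print(s["time"],s["eef_pos"],s["tcp_rot"],s["opening"],ctrl.tcp_to_grasp)
Z=dict(alu_center=.0155,brass_center=.0155,ridge_top=.05,keeper_knob=.08,eraser=0,weight=0,stand=0)
for c in("top","side"):
    im=ctrl.read_camera(c); save(im,c+"0.png",1.5)
    m=ctrl.camera_model(c);print(c,-np.array(m["R"]).T@np.array(m["t"]))
    for n,z in Z.items():
        for d in ctrl.mark_of(n,c)[:4]: print(c,n,round(d["confidence"],2),np.round(d["position"]),ray(c,d["position"],z,m))
E
```

```text
pics
0.0 [ 0.182 -0.649  0.23 ] [ 0.991  0.136  0.    -0.001] 0.9988890467618656 -0.0187
top [ 0.467 -0.     1.485]
top alu_center 0.9 [350. 204.] [ 0.542 -0.285  0.016]
top alu_center 0.49 [334. 150.] [ 0.702 -0.233  0.016]
top brass_center 0.55 [192. 204.] [0.53  0.188 0.016]
top ridge_top 0.82 [312. 242.] [ 0.426 -0.168  0.05 ]
top ridge_top 0.81 [269. 190.] [ 0.576 -0.04   0.05 ]
top ridge_top 0.68 [294. 172.] [ 0.627 -0.112  0.05 ]
top ridge_top 0.29 [264. 194.] [ 0.563 -0.027  0.05 ]
top keeper_knob 0.74 [188. 162.] [0.645 0.194 0.08 ]
top keeper_knob 0.63 [298. 173.] [ 0.623 -0.12   0.08 ]
top keeper_knob 0.52 [308. 244.] [ 0.42  -0.155  0.08 ]
top eraser 0.75 [187. 206.] [0.522 0.206 0.   ]
top eraser 0.51 [189. 166.] [0.644 0.204 0.   ]
top weight 0.73 [355. 198.] [ 0.561 -0.303  0.   ]
top weight 0.38 [332. 153.] [ 0.695 -0.232  0.   ]
top stand 0.96 [265. 193.] [ 0.569 -0.029  0.   ]
top stand 0.94 [310. 238.] [ 0.436 -0.17   0.   ]
side [ 1.163 -0.138  0.762]
side alu_center 0.92 [131. 215.] [ 0.548 -0.289  0.015]
side alu_center 0.43 [239. 194.] [ 0.541 -0.038  0.015]
side brass_center 0.81 [327. 170.] [0.513 0.19  0.016]
side ridge_top 0.97 [179. 164.] [ 0.445 -0.166  0.05 ]
side ridge_top 0.81 [241. 195.] [ 0.574 -0.04   0.05 ]
side keeper_knob 0.55 [213. 206.] [ 0.616 -0.108  0.08 ]
side keeper_knob 0.48 [181. 152.] [ 0.438 -0.156  0.08 ]
side eraser 0.54 [353. 213.] [0.645 0.21  0.   ]
side weight 0.69 [132. 217.] [ 0.541 -0.291  0.   ]
side stand 0.82 [180. 178.] [ 0.445 -0.171  0.   ]
side stand 0.65 [241. 207.] [ 0.569 -0.04   0.   ]
```

```bash
python3 - <<'E'
import cv2,numpy as np
t=cv2.imread("pics/top0.png")[180:420,240:570];s=cv2.imread("pics/side0.png")[180:400,150:570]
t=cv2.resize(t,(415,302)); cv2.imwrite("pics/both.png",np.vstack([cv2.copyMakeBorder(cv2.resize(t,(400,291)),0,0,0,20,0),s]))
cv2.imwrite("pics/topc.png",cv2.resize(t,(800,582),interpolation=cv2.INTER_CUBIC))
E
```

```text
(no output)
```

View pics/topc.png

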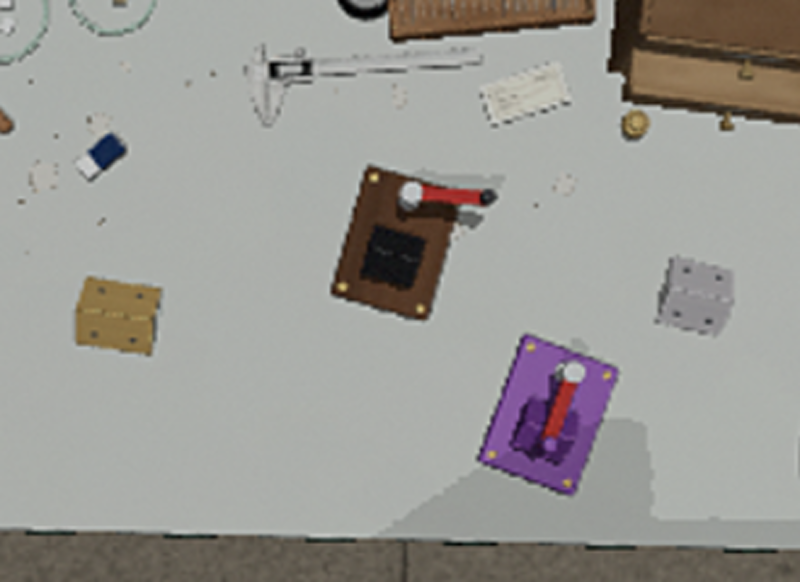

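View pics/side0.png

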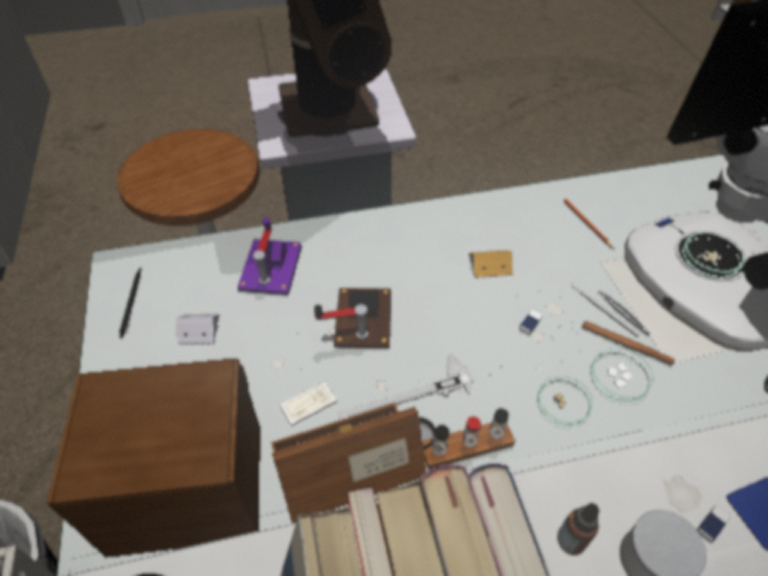

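The top view shows the brown stand (about 395,255 in the crop) with its keeper open, the silver section on the right (698,296) and the brass one on the left (118,316). The side view agrees. The purple stand is the decoy.

```bash
cat >> h.py <<'E'
from scipy.spatial.transform import Rotation as Ro
def mv(target,yaw=None,s=None):
    """tool shift (mm) and turn (deg) to world TCP target; yaw = wanted world angle (deg, mod 180) of tool y"""
    s=s or ctrl.get_state(); R=Ro.from_quat(s["tcp_rot"]).as_matrix()
    d=R.T@(np.array(target)-s["eef_pos"])*1000
    cur=np.degrees(np.arctan2(R[1,1],R[0,1])); a=None
    if yaw is not None: a=-((yaw-cur+90)%180-90)  # tool z is down: +turn = world clockwise
    print("d",np.round(d,1),"turn",a,"cur yaw y",round(cur,2),"at",np.round(s["eef_pos"],4),"t",round(s["time"],2))
E
python3 - <<'E'
from h import *
mv([.542,-.285,.2])
m=ctrl.camera_model("wrist");s=ctrl.get_state();R=Ro.from_quat(s["tcp_rot"]).as_matrix()
Rc=np.array(m["R"]);c=-Rc.T@np.array(m["t"])
print("cam in tool",R.T@(c-s["eef_pos"]),"\n",np.round(R.T@Rc.T,3),m["fx"],s["qpos"])
E
```

```text
d [ 444.7 -254.1   31.3] turn None cur yaw y -74.31 at [ 0.1825 -0.6499  0.2314] t 0.8
cam in tool [ 0.07430391 -0.00060816 -0.14241682] 
 [[-0.    -0.957 -0.291]
 [ 1.    -0.     0.   ]
 [-0.    -0.291  0.957]] 334.2416579851605 [-1.44700507e+00  2.86249000e-01  1.57664268e+00 -7.72049073e-06
  1.27858237e+00 -1.49963998e-01]
```

drive_tool --motion '[[[-1,40,-23,3,0],[-1,80,-46,6,0],[-1,120,-69,9,0],[-1,160,-92,12,0],[-1,190,-108,14,0],[-1,222,-127,15,0],[-1,222,-127,15,0],[-1,222,-127,15,0]]]'

```text
time: 1.47
eef_pos: [0.3636, -0.4656, 0.2164]
tcp_rot: [0.99, 0.139, 0.0, -0.0]
contact_force: [-0.3, -0.2, 0.3]
opening: 1.001
```

drive_tool --motion '[[[-1,40,-23,3,0],[-1,80,-46,6,0],[-1,120,-69,9,0],[-1,160,-92,12,0],[-1,190,-108,14,0],[-1,222,-127,35,0],[-1,222,-127,45,0],[-1,222,-127,45,0]]]'

```text
time: 2.13
eef_pos: [0.5407, -0.2835, 0.1675]
tcp_rot: [0.99, 0.138, -0.002, -0.002]
contact_force: [-1.1, 0.3, -1.5]
opening: 0.999
```

```bash
cat >> h.py <<'E'
def look(n,names,scale=1.5,show=True):
    s=ctrl.get_state(); m=ctrl.camera_model("wrist"); im=ctrl.read_camera("wrist"); save(im,n,scale)
    for k,z in names.items():
        for d in ctrl.mark_of(k,"wrist")[:3]: print(k,round(d["confidence"],2),np.round(d["position"],1),np.round(ray("wrist",d["position"],z,m),4))
    return im,m,s
def rect(target,z,m,cam="wrist"):
    """mask contour on plane z -> min area rect (world)"""
    for d in ctrl.silhouettes(target,cam)[:2]:
        cs,_=cv2.findContours(d["mask"].astype(np.uint8),0,1); c=max(cs,key=cv2.contourArea)[:,0]
        W=np.array([ray(cam,p,z,m)[:2] for p in c],np.float32)*1000
        print(target,round(d["confidence"],2),d["extent"],"rect@z",z,[np.round(v,1) for v in cv2.minAreaRect(W)])
E
python3 - <<'E'
from h import *
im,m,s=look("w1.png",dict(alu_center=.0155))
rect("alu",0.0155,m); mv([.542,-.285,.1])
E
```

```text
alu_center 0.64 [258.9 165.5] [ 0.5494 -0.2871  0.0155]
alu 0.59 [225.0, 125.1, 301.7, 201.6] rect@z 0.0155 [array([ 551.4, -291.3]), array([56.7, 53.6]), np.float64(78.8)]
d [ 2.2 -1.7 71.5] turn None cur yaw y -74.41 at [ 0.5404 -0.2872  0.1715] t 2.28
```

View pics/w1.png

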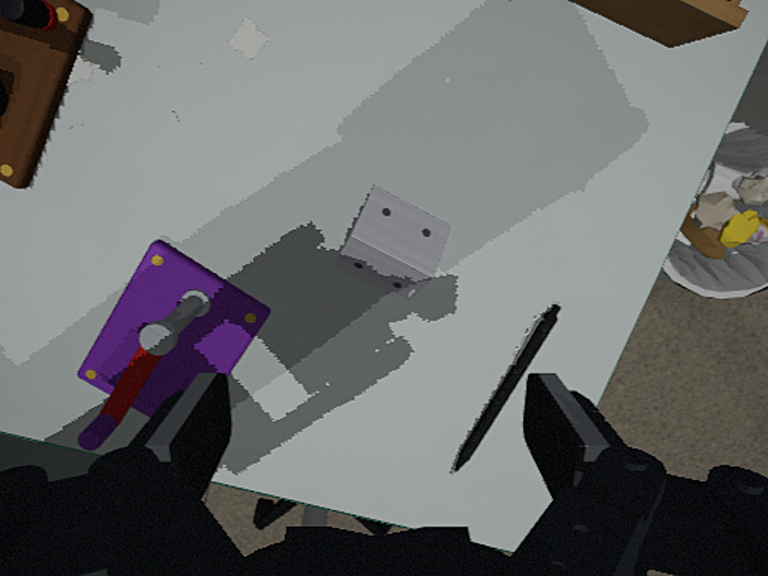

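The silver section is below the wrist at about (395,240), with its far leg edge from (374,185) to (451,222) and its V edge from about (357,231) to (441,265).

```bash
python3 - <<'E'
from h import *
m=ctrl.camera_model("wrist")
P={"farL":(374,185,.002),"farR":(451,222,.002),"nearR":(412,297,.002),"nearL":(333,263,.002),"rL":(357,231,.031),"rR":(441,265,.031)}
W={k:ray("wrist",(u/1.5,v/1.5),z,m) for k,(u,v,z) in P.items()}
for k in W: print(k,np.round(W[k]*1000,1))
for a,b in(("farL","farR"),("rL","rR"),("nearL","nearR")):
    d=W[b]-W[a]; print(a,b,np.linalg.norm(d)*1000,np.degrees(np.arctan2(d[1],d[0])),(W[a]+W[b])*500)
# automatic ridge line
c=(W["farL"]+W["farR"])/2
im=ctrl.read_camera("wrist"); cr=im[115:205,215:310]; save(cr,"w1c.png",6)
d=ctrl.silhouettes("alu","wrist")[0]["mask"].astype(np.uint8)
cs,_=cv2.findContours(d,0,1);print(cv2.approxPolyDP(max(cs,key=cv2.contourArea),4,True)[:,0]*1.5)
E
```

```text
farL [ 581.9 -273.5    2. ]
farR [ 572.9 -326.1    2. ]
nearR [ 519.  -316.8    2. ]
nearL [ 527.4 -261.4    2. ]
rL [ 557.2 -270.5   31. ]
rR [ 550.9 -322.8   31. ]
farL farR 53.31859227996451 -99.78676091840006 [ 577.39385276 -299.81517977    2.        ]
rL rR 52.67943864746499 -96.80986003407793 [ 554.05263964 -296.60476342   31.        ]
nearL nearR 56.07941177373086 -98.62306832173613 [ 523.15680712 -289.08664014    2.        ]
[[367.5 184.5]
 [330.  262.5]
 [403.5 297. ]
 [423.  274.5]
 [441.  225. ]]
```

View pics/w1c.png

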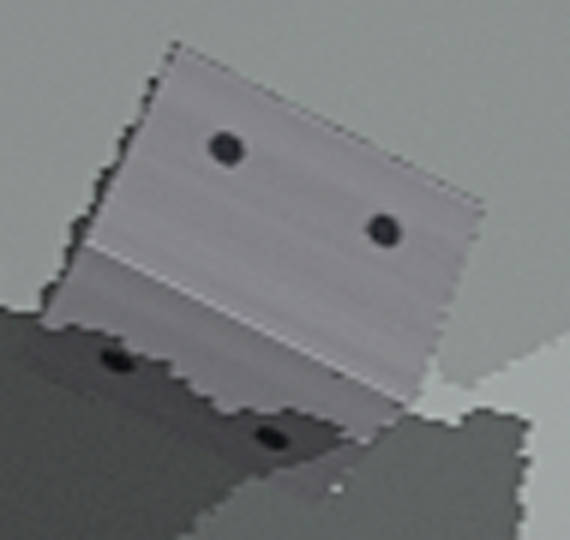

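```bash
python3 - <<'E'
from h import *
m=ctrl.camera_model("wrist")
f=lambda u,v,z:ray("wrist",(u/6+214.6,v/6+114.6),z,m)
for a,b in((f(178,42,0.002),f(484,207,0.002)),(f(87,243,.031),f(405,405,.031))):
    d=b-a; print(np.linalg.norm(d)*1000,np.degrees(np.arctan2(d[1],d[0])),(a+b)*500)
mv([.5505,-.294,.1],-101.5)
E
```

```text
54.33750194234451 -102.51060382228066 [ 576.79365554 -295.73179577    2.        ]
52.164000814028746 -102.02716144478944 [ 549.11225581 -289.35055781   31.        ]
d [ 7.7  8.7 72.5] turn 27.035443771123113 cur yaw y -74.46 at [ 0.5407 -0.2876  0.1725] t 2.38
```

drive_tool --motion '[[[-1,7.5,4,20,7],[-1,7.5,4,50,14],[-1,7.5,4,80,21],[-1,7.5,4,105,27.8],[-1,7.5,4,110,27.8],[-1,7.5,4,110,27.8],[-1,7.5,4,110,27.8],[-1,7.5,4,110,27.8]]]'

```text
time: 3.05
eef_pos: [0.551, -0.2887, 0.0642]
tcp_rot: [0.994, -0.105, 0.002, 0.001]
contact_force: [-0.1, -0.1, 1.0]
opening: 1.001
```

```bash
python3 - <<'E'
from h import *
im,m,s=look("w2.png",dict(alu_center=.0155),1.2)
mv([.549,-.2895,.002],-102.3)
E
```

```text
alu_center 0.95 [252.3 219.9] [ 0.5481 -0.2885  0.0155]
d [-1.9  1.5 62. ] turn 0.23239697684174132 cur yaw y -102.07 at [ 0.5509 -0.2883  0.064 ] t 3.15
```

View pics/w2.png

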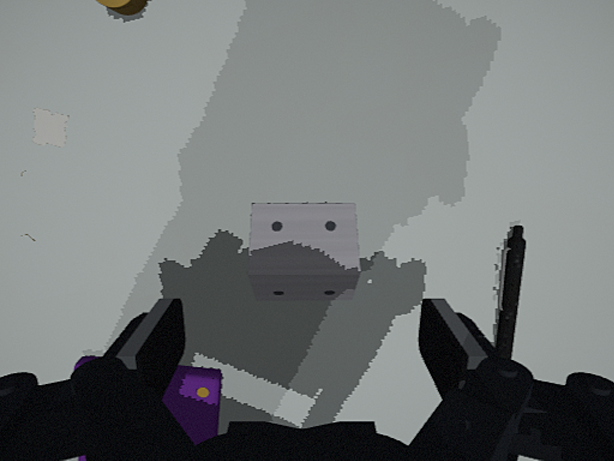

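The section is square between the fingers, centred around (304,250), and the purple base stays clear. Descending and gripping.

drive_tool --motion '[[[-1,-2,1.5,20,0.2],[-1,-2,1.5,40,0.2],[-1,-2,1.5,55,0.2],[-1,-2,1.5,62,0.2],[-1,-2,1.5,62,0.2],[-1,-2,1.5,62,0.2],[0,-2,1.5,62,0.2],[0.5,-2,1.5,62,0.2]]]' --grip_force 25

```text
time: 3.82
eef_pos: [0.5484, -0.2889, 0.001]
tcp_rot: [0.994, -0.107, 0.001, 0.001]
contact_force: [1.1, -0.6, -0.6]
opening: 0.748
```

drive_tool --motion '[[[1,0,0,0,0],[1,0,0,0,0],[1,0,0,0,0],[1,0,0,0,0],[1,0,0,0,0],[1,0,0,0,0],[1,0,0,-20,0],[1,0,0,-40,0]]]'

```text
time: 4.48
eef_pos: [0.5458, -0.2871, 0.0377]
tcp_rot: [0.994, -0.107, -0.002, -0.001]
contact_force: [0.2, -0.2, -0.9]
opening: 0.629
```

drive_tool --motion '[[[1,0,0,-40,0],[1,0,0,-80,0],[1,0,0,-110,0],[1,0,0,-120,0],[1,0,0,-120,0],[1,0,0,-120,0],[1,0,0,-120,0],[1,0,0,-120,0]]]'

```text
time: 5.15
eef_pos: [0.5458, -0.287, 0.1559]
tcp_rot: [0.994, -0.107, -0.002, -0.002]
contact_force: [0.8, 0.4, -0.9]
opening: 0.625
```

```bash
python3 - <<'E'
from h import *
s=ctrl.get_state();print(s["contact_force"],s["opening"])
im,m,s=look("w3.png",dict(alu_center=s["eef_pos"][2]+.0135),1)
mv([.5725,-.035,.16],-107)
E
```

```text
[ 0.78730305  0.42111534 -0.92012328] 0.6253687189681633
alu_center 0.59 [248.7 265.4] [ 0.5471 -0.2858  0.1694]
d [ -28.3 -252.2   -2.7] turn 4.684618453975403 cur yaw y -102.32 at [ 0.5463 -0.2874  0.1567] t 5.25
```

drive_tool --motion '[[[1,-13,-37,0,1],[1,-26,-74,0,2],[1,-39,-111,0,3],[1,-52,-148,0,4],[1,-65,-185,0,4.7],[1,-78,-222,0,4.7],[1,-87,-254,0,4.7],[1,-87,-254,0,4.7]]]'

```text
time: 5.92
eef_pos: [0.5148, -0.0162, 0.158]
tcp_rot: [0.989, -0.145, -0.002, -0.001]
contact_force: [-0.0, 0.0, -1.1]
opening: 0.627
```

```bash
python3 - <<'E'
from h import *
ctrl.read_camera("top");ctrl.read_camera("top")
im,m,s=look("w4.png",dict(ridge_top=.05,keeper_knob=.08,stand=0),1.5)
rect("stand",.012,m); mv([.5725,-.035,.16],-107)
E
```

```text
ridge_top 0.9 [251.5 107.8] [ 0.5739 -0.0376  0.05  ]
ridge_top 0.77 [450.  229.7] [ 0.4346 -0.1644  0.05  ]
keeper_knob 0.97 [469.5 258. ] [ 0.4259 -0.1606  0.08  ]
stand 0.87 [418.4 204. ] [ 0.4398 -0.1634  0.    ]
stand 0.77 [249.2 105.5] [ 0.5737 -0.0356  0.    ]
stand 0.88 [370.2, 130.4, 494.4, 267.6] rect@z 0.012 [array([ 438.1, -176.8]), array([112.4, 126.8]), np.float64(70.9)]
stand 0.63 [184.7, 194.3, 319.2, 309.0] rect@z 0.012 [array([442.7,   2.4]), array([133.7, 117.5]), np.float64(73.7)]
d [57.  -4.6 -0.9] turn -0.12286417800221727 cur yaw y -107.12 at [ 0.5167 -0.0226  0.1591] t 6.27
```

View pics/w4.png

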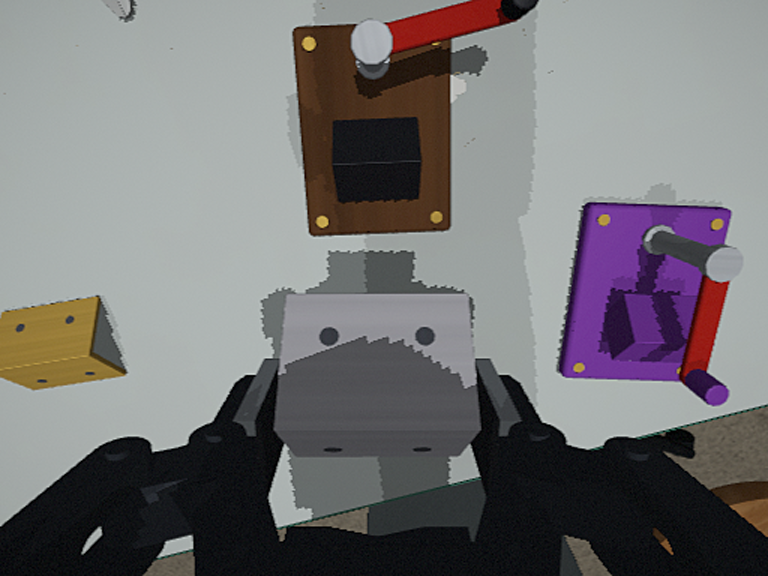

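The black ridge edge runs from (331,162) to (422,164), and the base's near corners are (310,235) and (450,229). The held section is level in the jaws.

```bash
python3 - <<'E'
from h import *
m=ctrl.camera_model("wrist")
f=lambda u,v,z:ray("wrist",((u+.5)/1.5-.5,(v+.5)/1.5-.5),z,m)
def seg(n,a,b):
    d=b-a; print(n,np.round(np.linalg.norm(d)*1000,1),np.round(np.degrees(np.arctan2(d[1],d[0])),1),np.round((a+b)*500,1))
seg("ridge",f(331.5,162.5,.05),f(421.5,164,.05))
seg("base near",f(310,235,.012),f(450,230,.012))
seg("base left",f(295,28,.012),f(310,235,.012))
seg("screwsnear",f(322,222,.013),f(437,217,.013))
seg("screwsleft",f(308,44,.013),f(322,222,.013))
seg("ridge base near",f(336.5,201.5,.02),f(420,199,.02))
import cv2
im=cv2.imread("pics/w4.png")[90:220,290:460]; cv2.imwrite("pics/w4c.png",cv2.resize(im,None,fx=4,fy=4,interpolation=cv2.INTER_CUBIC))
E
```

```text
ridge 43.9 -108.1 [574.1 -39.7  50. ]
base near 81.9 -105.1 [533.9 -29.3  12. ]
base left 109.6 164.7 [597.4  -4.2  12. ]
screwsnear 66.6 -104.6 [541.4 -31.4  13. ]
screwsleft 94.1 165.5 [595.4 -10.9  13. ]
ridge base near 46.6 -105.4 [553.1 -34.2  20. ]
```

View pics/w4c.png

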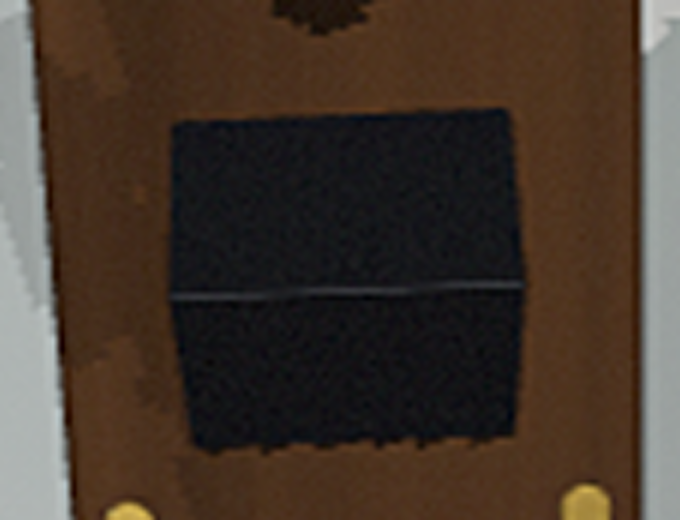

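```bash
python3 - <<'E'
from h import *
m=ctrl.camera_model("wrist");s=ctrl.get_state()
f=lambda u,v,z:ray("wrist",((u+.5)/1.5-.5,(v+.5)/1.5-.5),z,m)
z=s["eef_pos"][2]; R=Ro.from_quat(s["tcp_rot"]).as_matrix()
for z0 in (z-.002,z,z+.002):
  a,b=f(288,294,z0),f(468,294,z0); print(np.linalg.norm(a-b),"mid in tool",R.T@((a+b)/2-s["eef_pos"])*1000)
a,b=f(332.75,164.5,.05),f(420.75,161.25,.05);print((a+b)/2,np.degrees(np.arctan2(*(b-a)[1::-1])))
mv([.5745,-.0395,.10],-105.2)
E
```

```text
0.05447600636461735 mid in tool [27.44096795 -0.14558359  1.99183852]
0.053721659099703445 mid in tool [ 2.80852338e+01 -1.50820630e-01 -8.35353972e-03]
0.05296731183478953 mid in tool [28.72949959 -0.15605766 -2.0085456 ]
[ 0.57428807 -0.03984337  0.05      ] -105.08552282530202
d [60.2 -0.9 59.1] turn -1.9228641780022144 cur yaw y -107.12 at [ 0.5167 -0.0226  0.1591] t 6.27
```

drive_tool --motion '[[[1,30,-0.5,0,-1],[1,60,-1,10,-2],[1,60,-1,40,-2],[1,60,-1,59,-2],[1,60,-1,59,-2],[1,60,-1,59,-2],[1,60,-1,59,-2],[1,60,-1,59,-2]]]'

```text
time: 6.93
eef_pos: [0.5754, -0.0386, 0.1024]
tcp_rot: [0.991, -0.131, 0.002, 0.0]
contact_force: [-0.1, 0.1, -0.5]
opening: 0.626
```

```bash
python3 - <<'E'
from h import *
im,m,s=look("w5.png",dict(keeper_knob=.08),1.5)
mv([.5745,-.0395,.028],-105.1)
E
```

```text
keeper_knob 0.7 [368.  119.7] [ 0.6184 -0.1084  0.08  ]
d [-0.6  1.3 74.2] turn 0.08075049822770097 cur yaw y -105.02 at [ 0.5752 -0.0383  0.1022] t 7.03
```

drive_tool --motion '[[[1,-0.6,1.2,20,0],[1,-0.6,1.2,45,0],[1,-0.6,1.2,60,0],[1,-0.6,1.2,68,0],[1,-0.6,1.2,72,0],[1,-0.6,1.2,74,0],[1,-0.6,1.2,75,0],[1,-0.6,1.2,75,0]]]'

```text
time: 7.7
eef_pos: [0.5736, -0.039, 0.0268]
tcp_rot: [0.991, -0.13, 0.0, 0.0]
contact_force: [-2.7, 0.5, 2.8]
opening: 0.628
```

drive_tool --motion '[[[1,0,0,0.5,0],[1,0,0,1,0],[1,0,0,1,0],[1,0,0,1,0],[1,0,0,1,0],[1,0,0,1,0],[1,0,0,1,0],[1,0,0,1,0]]]'

```text
time: 8.37
eef_pos: [0.5736, -0.039, 0.0267]
tcp_rot: [0.991, -0.13, -0.0, 0.0]
contact_force: [-5.9, 0.5, 10.2]
opening: 0.625
```

drive_tool --motion '[[[1,-0.5,0,-0.5,0],[1,-1,0,0,0],[1,-1.2,0,0.5,0],[1,-1.2,0,0.5,0],[1,-1.2,0,0.5,0],[1,-1.2,0,0.5,0],[1,-1.2,0,0.5,0],[1,-1.2,0,0.5,0]]]'

```text
time: 9.03
eef_pos: [0.5737, -0.039, 0.0267]
tcp_rot: [0.991, -0.13, 0.001, 0.0]
contact_force: [-4.3, 0.9, 9.4]
opening: 0.623
```

drive_tool --motion '[[[0.2,0,0,-0.7,0],[0,0,0,-0.7,0],[-0.3,0,0,-0.7,0],[-1,0,0,-0.7,0],[-1,0,0,-0.7,0],[-1,0,0,-0.7,0],[-1,0,0,-0.7,0],[-1,0,0,-10,0]]]'

```text
time: 9.7
eef_pos: [0.5705, -0.0383, 0.032]
tcp_rot: [0.991, -0.131, -0.002, -0.0]
contact_force: [-1.0, 0.5, -0.1]
opening: 0.998
```

drive_tool --motion '[[[-1,0,0,-30,0],[-1,-10,0,-60,0],[-1,-25,0,-90,0],[-1,-50,0,-110,0],[-1,-60,0,-110,0],[-1,-60,0,-110,0],[-1,-60,0,-110,0],[-1,-60,0,-110,0]]]'

```text
time: 10.37
eef_pos: [0.514, -0.0232, 0.1427]
tcp_rot: [0.991, -0.131, -0.001, -0.0]
contact_force: [0.1, 0.7, -0.0]
opening: 0.998
```

```bash
python3 - <<'E'
from h import *
ctrl.read_camera("top")
im,m,s=look("w6.png",dict(alu_center=.04,keeper_knob=.08),1.5)
mv([.525,.188,.17])
E
```

```text
alu_center 0.76 [250.2 108. ] [ 0.5729 -0.0379  0.04  ]
keeper_knob 0.56 [474.8 276.5] [ 0.4243 -0.1599  0.08  ]
d [ -44.4 -206.9  -27.2] turn None cur yaw y -105.03 at [ 0.5142 -0.0233  0.1427] t 10.57
```

View pics/w6.png

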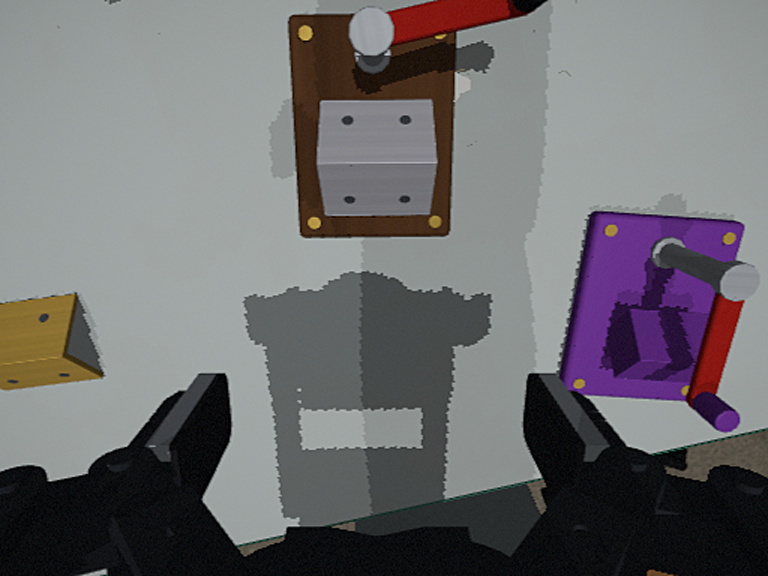

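The aluminium section sits level on the ridge with its V edge from (316,164) to (438,164), and the base's near corners are at (300,237) and (448,236). Now checking the centring, then on to the brass.

```bash
python3 - <<'E'
from h import *
m=ctrl.camera_model("wrist")
f=lambda u,v,z:ray("wrist",((u+.5)/1.5-.5,(v+.5)/1.5-.5),z,m)*1000
u=np.array([np.cos(np.radians(-15)),np.sin(np.radians(-15)),0]); v=np.array([np.sin(np.radians(15)),np.cos(np.radians(15)),0])
o=np.array([574.4,-39.8,0])
for n,p in dict(aL=f(316.5,163.5,.0557),aR=f(437.5,163,.0557),afL=f(320.5,100,.0255),afR=f(433,99.5,.0255),anL=f(324.5,214,.0255),anR=f(434.5,216,.0255),sBL=f(314.5,223,.013),sBR=f(434.5,222,.013),sTL=f(306,33,.013),bBL=f(301,237,.012),bBR=f(449,236,.012),bTL=f(290,15,.012)).items(): print(n,"stand x,y",np.round([(p-o)@u,(p-o)@v],1))
E
```

```text
aL stand x,y [-1.5 27.7]
aR stand x,y [ -1.3 -26.2]
afL stand x,y [26.8 28.2]
afR stand x,y [ 27.  -26.5]
anL stand x,y [-28.7  28. ]
anR stand x,y [-29.8 -29.1]
sBL stand x,y [-35.6  34.9]
sBR stand x,y [-35.1 -30.7]
sTL stand x,y [58.5 35.5]
bBL stand x,y [-43.5  42.8]
bBR stand x,y [-43.  -39.1]
bTL stand x,y [66.6 43.2]
```

drive_tool --motion '[[[-1,-8,-36,0,0],[-1,-16,-72,0,0],[-1,-24,-108,0,0],[-1,-32,-144,-5,0],[-1,-40,-180,-10,0],[-1,-44,-207,-15,0],[-1,-44,-207,-15,0],[-1,-44,-207,-15,0]]]'

```text
time: 11.23
eef_pos: [0.5255, 0.1894, 0.1585]
tcp_rot: [0.992, -0.129, -0.0, 0.0]
contact_force: [-0.0, -0.1, 0.4]
opening: 1.003
```

```bash
python3 - <<'E'
from h import *
ctrl.read_camera("top");ctrl.read_camera("top")
im,m,s=look("w7.png",dict(brass_center=.0155),1.5)
mv([.525,.188,.17])
d=ctrl.silhouettes("brass","wrist")[0];print(d["confidence"],d["extent"])
cs,_=cv2.findContours(d["mask"].astype(np.uint8),0,1);print(cv2.approxPolyDP(max(cs,key=cv2.contourArea),4,True)[:,0]*1.5)
E
```

```text
brass_center 0.96 [249.3 179.6] [0.5228 0.1902 0.0155]
d [ -0.4  -0.9 -11.9] turn None cur yaw y -105.1 at [0.5251 0.187  0.1581] t 11.43
0.64 [212.8, 146.4, 288.7, 212.7]
[[423.  217.5]
 [321.  231. ]
 [321.  280.5]
 [334.5 313.5]
 [432.  301.5]]
```

View pics/w7.png

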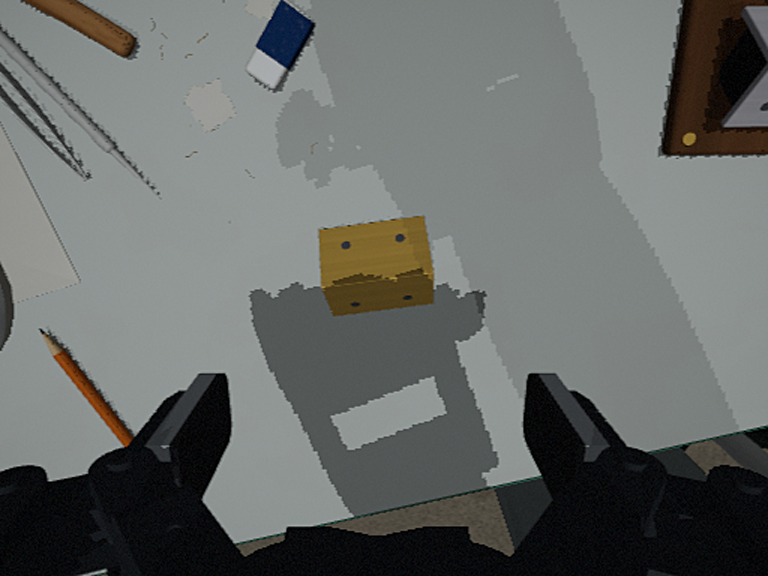

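The brass section is whole in view, with its far edge from (319,229) to (424,216) and near edge from (334,315) to (433,303). From the settled w6 picture, the stand lies about 2 mm more to +y than I measured while the arm was still settling. So the aluminium is about 1.5 mm off centre, and I'll re-centre it by regripping before nesting the brass.

```bash
python3 - <<'E'
from h import *
m=ctrl.camera_model("wrist")
f=lambda u,v,z:ray("wrist",((u+.5)/1.5-.5,(v+.5)/1.5-.5),z,m)*1000
for a,b in((f(319,229,.002),f(424.5,216,.002)),(f(334,315,.002),f(433,303,.002))):
    d=b-a; print(np.linalg.norm(d),np.degrees(np.arctan2(d[1],d[0])),(a+b)/2)
mv([.5737,-.0375,.12],-105.1)
E
```

```text
63.76174806367911 -98.07350276420468 [547.9728454  184.48390044   2.        ]
63.014017788447326 -97.823527212061 [492.9792303  191.83303778   2.        ]
d [105.4 204.1  38.2] turn -0.011694981904398105 cur yaw y -105.11 at [0.5252 0.187  0.1582] t 11.48
```

drive_tool --motion '[[[-1,18,35,0,0],[-1,36,70,0,0],[-1,54,105,0,0],[-1,72,140,10,0],[-1,90,175,25,0],[-1,105.5,204,38,0],[-1,105.5,204,38,0],[-1,105.5,204,38,0]]]'

```text
time: 12.15
eef_pos: [0.5735, -0.0387, 0.1196]
tcp_rot: [0.991, -0.133, -0.001, -0.0]
contact_force: [-0.4, 0.2, 0.6]
opening: 0.997
```

```bash
python3 - <<'E'
from h import *
for i in range(3): ctrl.read_camera("top")
im,m,s=look("w8.png",dict(alu_center=.04),1.5)
mv([.5737,-.0375,.029],-105.1)
E
```

```text
alu_center 0.83 [256.1 201.2] [ 0.5715 -0.0382  0.04  ]
d [-0.3  2.5 92.5] turn 0.17228359014860928 cur yaw y -104.93 at [ 0.5745 -0.0352  0.1215] t 12.4
```

View pics/w8.png

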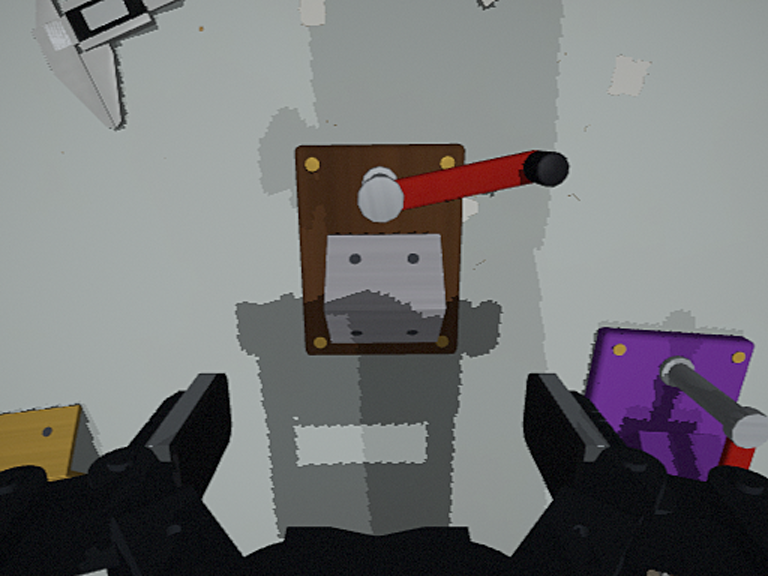

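The aluminium's far edge runs from (328,234) to (440,234) and its near edge is at about y=344. The base screws are at (312,164), (447,163), (320,342) and (442,341).

```bash
python3 - <<'E'
from h import *
m=ctrl.camera_model("wrist")
f=lambda u,v,z:ray("wrist",((u+.5)/1.5-.5,(v+.5)/1.5-.5),z,m)*1000
u=np.array([np.cos(np.radians(-15)),np.sin(np.radians(-15)),0]); v=np.array([np.sin(np.radians(15)),np.cos(np.radians(15)),0])
o=np.array([573.7,-37.5,0])
for n,p in dict(afL=f(328,234,.0265),afR=f(440,234,.0265),arL=f(324.5,309,.0557),arR=f(446,313,.0557),anL=f(331,343,.0255),anR=f(442,345,.0255),sTL=f(312,164,.0135),sTR=f(447,163,.0135),sBL=f(320,342,.0135),sBR=f(442,341,.0135),bTL=f(296,146,.012),bTR=f(464,146,.012),bBL=f(307,354,.012),bBR=f(457,353,.012),knob=f(547,167,.089)).items(): print(n,"stand x,y",np.round([(p-o)@u,(p-o)@v],1))
s=ctrl.get_state();print(s["eef_pos"]);mv([.5737,-.0375,.029],-105.1)
E
```

```text
afL stand x,y [28.  26.4]
afR stand x,y [ 28.  -27.3]
arL stand x,y [ 0.2 26. ]
arR stand x,y [ -1.7 -27.6]
anL stand x,y [-29.1  26.5]
anR stand x,y [-30.2 -30.7]
sTL stand x,y [59.9 34.5]
sTR stand x,y [ 60.5 -31.1]
sBL stand x,y [-33.7  33.7]
sBR stand x,y [-33.1 -32.3]
bTL stand x,y [68.3 42.2]
bTR stand x,y [ 68.4 -39.2]
bBL stand x,y [-41.5  41.2]
bBR stand x,y [-40.8 -41. ]
knob stand x,y [ 63.2 -54.9]
[ 0.57449245 -0.03515051  0.12153603]
d [-0.3  2.5 92.5] turn 0.17228359014860928 cur yaw y -104.93 at [ 0.5745 -0.0352  0.1215] t 12.4
```

drive_tool --motion '[[[-1,-0.3,1.5,30,0],[-1,-0.3,1.5,60,0],[-1,-0.3,1.5,80,0],[-1,-0.3,1.5,90,0],[-1,-0.3,1.5,93,0],[-1,-0.3,1.5,93,0],[-1,-0.3,1.5,93,0],[-1,-0.3,1.5,93,0]]]'

```text
time: 13.07
eef_pos: [0.5752, -0.0377, 0.0298]
tcp_rot: [0.991, -0.13, 0.002, 0.0]
contact_force: [-0.3, 0.3, 0.6]
opening: 1.001
```

```bash
python3 - <<'E'
from h import *
for i in range(2): ctrl.read_camera("top")
mv([.574,-.0365,.0285],-104.8); print(ctrl.get_state()["contact_force"])
E
```

```text
d [-1.2 -1.   1. ] turn -0.20324313642797165 cur yaw y -105.0 at [ 0.5749 -0.0377  0.0295] t 13.17
[-0.0054871  -0.53914055 -0.47870642]
```

drive_tool --motion '[[[-1,-1.2,-1,0,0],[-1,-1.2,-1,0,0],[-0.3,-1.2,-1,0,0],[0,-1.2,-1,0,0],[0.2,-1.2,-1,0,0],[0.5,-1.2,-1,0,0],[1,-1.2,-1,0,0],[1,-1.2,-1,0,0]]]' --grip_force 20

```text
time: 13.83
eef_pos: [0.5728, -0.0364, 0.0281]
tcp_rot: [0.991, -0.131, -0.0, 0.0]
contact_force: [-2.5, -0.5, 2.9]
opening: 0.626
```

```bash
python3 - <<'E'
from h import *
for i in range(2): ctrl.read_camera("top")
mv([.574,-.0365,.0285],-104.8); s=ctrl.get_state();print(s["contact_force"],s["opening"])
E
```

```text
d [ 1.2 -0.2 -0.5] turn -0.207988812259714 cur yaw y -105.01 at [ 0.5728 -0.0363  0.028 ] t 13.93
[-1.56159217 -0.91185612  3.90166501] 0.6267112053256431
```

drive_tool --motion '[[[-0.3,0,0,0,0],[-0.6,0,0,0,0],[-1,0,0,0,0],[-1,0,0,0,0],[-1,0,0,-20,0],[-1,0,0,-50,0],[-1,0,0,-70,0],[-1,0,0,-80,0]]]'

```text
time: 14.6
eef_pos: [0.5746, -0.0367, 0.111]
tcp_rot: [0.991, -0.131, 0.003, 0.0]
contact_force: [0.1, -0.6, 1.3]
opening: 1.001
```

drive_tool --motion '[[[-1,-17,-34,0,-2],[-1,-35,-68,0,-4],[-1,-53,-102,0,-6],[-1,-70,-136,0,-7],[-1,-90,-170,10,-7],[-1,-109,-204,20,-7],[-1,-109,-204,25,-7],[-1,-109,-204,25,-7]]]'

```text
time: 15.27
eef_pos: [0.5179, 0.1906, 0.0805]
tcp_rot: [0.998, -0.068, -0.002, 0.001]
contact_force: [0.0, -0.2, -0.1]
opening: 1.0
```

```bash
python3 - <<'E'
from h import *
for i in range(2): ctrl.read_camera("top")
im,m,s=look("w9.png",dict(brass_center=.0155),1.5)
rect("brass",.0155,m)
mv([.5205,.1882,.002],-98)
E
```

```text
brass_center 0.6 [252.2 204.4] [0.5207 0.1884 0.0155]
brass 0.77 [201.8, 161.1, 302.3, 237.5] rect@z 0.0155 [array([524.9, 188.2]), array([67.5, 52.7]), np.float64(82.0)]
d [-0.9 -0.2 81.3] turn -0.12558701225761126 cur yaw y -98.13 at [0.5212 0.1879 0.0833] t 15.52
```

Mark and edges agree. Descend and grip.

drive_tool --motion '[[[-1,-0.7,0,30,0],[-1,-0.7,0,55,0],[-1,-0.7,0,72,0],[-1,-0.7,0,80,0],[-1,-0.7,0,81,0],[-1,-0.7,0,81,0],[-0.5,-0.7,0,81,0],[0,-0.7,0,81,0]]]' --grip_force 45

```text
time: 16.18
eef_pos: [0.5211, 0.1891, 0.0035]
tcp_rot: [0.998, -0.07, 0.002, -0.0]
contact_force: [-2.3, -4.9, 1.9]
opening: 0.749
```

drive_tool --motion '[[[1,0,0,0,0],[1,0,0,0,0],[1,0,0,0,0],[1,0,0,0,0],[1,0,0,0,0],[1,0,0,0,0],[1,0,0,0,0],[1,0,0,0,0]]]'

```text
time: 16.85
eef_pos: [0.5214, 0.1895, 0.0038]
tcp_rot: [0.998, -0.07, 0.002, -0.0]
contact_force: [0.1, -0.1, 7.1]
opening: 0.73
```

drive_tool --motion '[[[1,0,0,-20,0],[1,0,0,-50,0],[1,0,0,-80,0],[1,0,0,-110,0],[1,0,0,-130,0],[1,0,0,-130,0],[1,0,0,-130,0],[1,0,0,-130,0]]]'

```text
time: 17.52
eef_pos: [0.5182, 0.1889, 0.1299]
tcp_rot: [0.998, -0.07, -0.002, 0.0]
contact_force: [0.1, 0.2, -2.2]
opening: 0.739
```

```bash
python3 - <<'E'
from h import *
for i in range(2): ctrl.read_camera("top")
s=ctrl.get_state();print(s["opening"],s["contact_force"])
mv([.516,-.021,.16],-104.8)
E
```

```text
0.7344636577561585 [-0.1175291  -0.66172917 -0.51235086]
d [ 27.2 208.  -30.7] turn 6.7922829859640075 cur yaw y -98.01 at [0.5179 0.1888 0.1291] t 17.62
```

drive_tool --motion '[[[1,4,34,-5,1],[1,9,68,-10,2],[1,14,102,-15,3],[1,19,136,-20,5],[1,23,170,-25,6.8],[1,27,204,-30,6.8],[1,27,208,-30,6.8],[1,27,208,-30,6.8]]]'

```text
time: 18.28
eef_pos: [0.5167, -0.0223, 0.1605]
tcp_rot: [0.991, -0.131, -0.001, -0.0]
contact_force: [-0.2, -0.0, -1.7]
opening: 0.738
```

```bash
python3 - <<'E'
from h import *
for i in range(4): ctrl.read_camera("top")
im,m,s=look("w10.png",dict(alu_center=.04),1.5)
mv([.574,-.0365,.11],-104.8)
E
```

```text
alu_center 0.93 [253.4 108.3] [ 0.5738 -0.0357  0.04  ]
d [59.5  2.2 51.1] turn 0.09402841890103275 cur yaw y -104.71 at [ 0.5171 -0.0193  0.1611] t 18.58
```

View pics/w10.png

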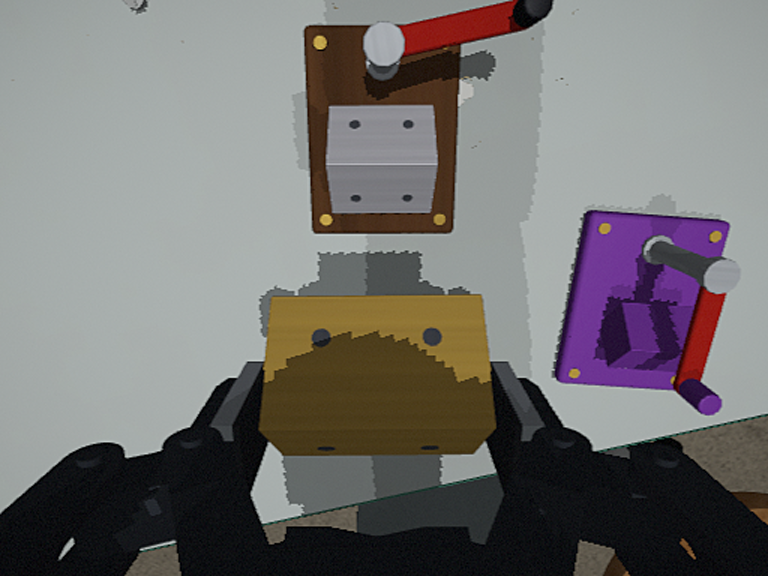

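The brass hangs square in the jaws, with its far edge from (271,295) to (483,295). The aluminium on the stand has its V edge from (326,164) to (438,164), with the near screws at (326,219) and (440,219).

```bash
python3 - <<'E'
from h import *
m=ctrl.camera_model("wrist");s=ctrl.get_state();R=Ro.from_quat(s["tcp_rot"]).as_matrix();e=s["eef_pos"]*1000
f=lambda u,v,z:ray("wrist",((u+.5)/1.5-.5,(v+.5)/1.5-.5),z,m)*1000
P=dict(arL=f(326,164,.0557),arR=f(438,164,.0557),afL=f(329,105,.0265),afR=f(434,104,.0265),anL=f(330,212,.0255),anR=f(435,213,.0255),sL=f(326,219.5,.0135),sR=f(440,219.5,.0135),bL=f(313.5,232,.012),bR=f(453.5,232,.012),brL=f(271,295,e[2]/1e3-.001),brR=f(483,295,e[2]/1e3-.001))
for k in("ar","af","an","s","b","br"):
    a,b=P[k+"L"],P[k+"R"]; d=b-a; print(k,np.round(np.linalg.norm(d),1),np.round(np.degrees(np.arctan2(d[1],d[0])),1),"mid tool",np.round(R.T@((a+b)/2-e),1))
E
```

```text
ar 53.9 -104.7 mid tool [ 59.8   2.  105.4]
af 54.6 -104.2 mid tool [ 88.3   2.  134.5]
an 58.3 -105.3 mid tool [ 31.9   2.7 135.6]
s 66.3 -104.7 mid tool [ 26.    3.1 147.6]
b 82.4 -104.7 mid tool [ 18.4   3.5 149.1]
br 63.7 -104.7 mid tool [27.5 -0.4  1. ]
```

drive_tool --motion '[[[1,20,1,0,0],[1,45,2,10,0],[1,60.5,3,30,0],[1,60.5,3,51,0],[1,60.5,3,60,0],[1,60.5,3,60,0],[1,60.5,3,60,0],[1,60.5,3,60,0]]]'

```text
time: 19.25
eef_pos: [0.5756, -0.0386, 0.103]
tcp_rot: [0.992, -0.128, 0.001, 0.0]
contact_force: [0.3, -0.1, -1.0]
opening: 0.733
```

```bash
python3 - <<'E'
from h import *
s=ctrl.get_state();R0=Ro.from_euler("z",0)
for i in range(4): ctrl.read_camera("top")
# target: old pose (.5171,-.0193) + 60.5 tool x + 3 tool y, axes at yaw_y=-104.71
a=np.radians(-104.71);ty=np.array([np.cos(a),np.sin(a)]);tx=np.array([-ty[1],ty[0]])
t=np.array([.5171,-.0193])+.0605*tx+.003*ty;print(t)
mv([t[0],t[1],.0355],-104.8)
E
```

```text
[ 0.57485524 -0.03756424]
d [-1.4 -1.2 67.8] turn -0.00359977287277502 cur yaw y -104.8 at [ 0.5758 -0.0391  0.1033] t 19.45
```

drive_tool --motion '[[[1,-1.4,-1.2,20,0],[1,-1.4,-1.2,40,0],[1,-1.4,-1.2,52,0],[1,-1.4,-1.2,60,0],[1,-1.4,-1.2,63,0],[1,-1.4,-1.2,63,0],[1,-1.4,-1.2,63,0],[1,-1.4,-1.2,63,0]]]'

```text
time: 20.12
eef_pos: [0.575, -0.0378, 0.04]
tcp_rot: [0.992, -0.129, 0.001, 0.0]
contact_force: [0.6, 0.1, -1.3]
opening: 0.733
```

```bash
python3 - <<'E'
from h import *
for i in range(2): ctrl.read_camera("top")
mv([.57486,-.03756,.0345],-104.8); print(ctrl.get_state()["contact_force"])
E
```

```text
d [-0.1 -0.1  5.4] turn -0.012850825002132638 cur yaw y -104.81 at [ 0.5749 -0.0377  0.0399] t 20.22
[ 0.51891778  0.45636249 -2.02461163]
```

drive_tool --motion '[[[1,-0.5,0,2,0],[1,-0.5,0,4,0],[1,-0.5,0,5,0],[1,-0.5,0,5.5,0],[1,-0.5,0,6,0],[1,-0.5,0,6.5,0],[1,-0.5,0,6.5,0],[1,-0.5,0,6.5,0]]]'

```text
time: 20.88
eef_pos: [0.5744, -0.0376, 0.0343]
tcp_rot: [0.992, -0.129, 0.001, 0.0]
contact_force: [-4.3, 1.0, 8.6]
opening: 0.733
```

drive_tool --motion '[[[1,-0.7,0,0,0],[1,-0.7,0,0,0],[-0.5,-0.7,0,0,0],[-0.7,-0.7,0,0,0],[-1,-0.7,0,0,0],[-1,-0.7,0,0,0],[-1,-0.7,0,0,0],[-1,-0.7,0,-3,0]]]'

```text
time: 21.55
eef_pos: [0.5721, -0.037, 0.0344]
tcp_rot: [0.992, -0.129, -0.001, -0.0]
contact_force: [0.0, 0.3, 0.0]
opening: 1.001
```

drive_tool --motion '[[[-1,0,0,-25,0],[-1,0,0,-50,0],[-1,-20,0,-80,0],[-1,-50,0,-105,0],[-1,-60,0,-115,0],[-1,-60,0,-115,0],[-1,-60,0,-115,0],[-1,-60,0,-115,0]]]'

```text
time: 22.22
eef_pos: [0.5149, -0.0219, 0.1496]
tcp_rot: [0.992, -0.129, -0.0, -0.0]
contact_force: [0.2, 0.2, 0.2]
opening: 1.001
```

```bash
python3 - <<'E'
from h import *
for i in range(4): ctrl.read_camera("top")
im,m,s=look("w11.png",dict(brass_center=.0457,keeper_knob=.08),1.5)
cr=im[0:170,180:400]; save(cr,"w11c.png",3.5)
mv([.6,-.08,.17])
E
```

```text
brass_center 0.65 [253.4 105.4] [ 0.5747 -0.0391  0.0457]
keeper_knob 0.83 [473.  271.3] [ 0.425  -0.1617  0.08  ]
keeper_knob 0.25 [248.9 106.4] [ 0.5766 -0.0365  0.08  ]
d [ 97.1  34.4 -20.6] turn None cur yaw y -104.82 at [ 0.5149 -0.0219  0.1496] t 22.57
```

View pics/w11c.png

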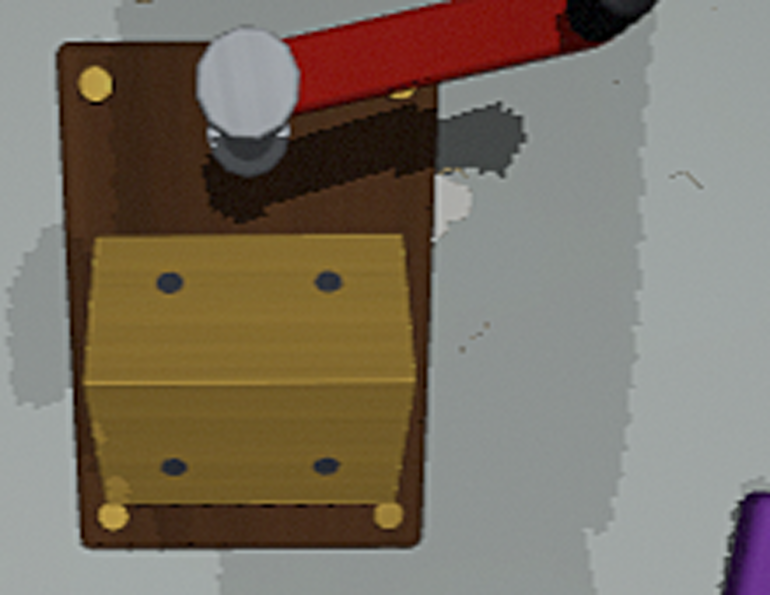

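The brass nests square over the aluminium, with its edge from (84,382) to (415,380) in the crop and the near screws at (113,516) and (389,515).

```bash
python3 - <<'E'
from h import *
m=ctrl.camera_model("wrist");s=ctrl.get_state();R=Ro.from_quat(s["tcp_rot"]).as_matrix();e=s["eef_pos"]*1000
f=lambda u,v,z:ray("wrist",((u+.5)/3.5-.5+180,(v+.5)/3.5-.5),z,m)*1000
P=dict(arL=f(84.5,382,.0613),arR=f(415,380.5,.0613),afL=f(96,237,.032),afR=f(402.5,235,.032),anL=f(108,502,.031),anR=f(396,503,.031),sL=f(113,516,.0135),sR=f(388.5,515,.0135),bL=f(82,545,.012),bR=f(421,546,.012),cL=f(60,45,.012))
for k in("ar","af","an","s","b"):
    a,b=P[k+"L"],P[k+"R"]; d=b-a; print(k,np.round(np.linalg.norm(d),1),np.round(np.degrees(np.arctan2(d[1],d[0])),1),"mid tool",np.round(R.T@((a+b)/2-e),1))
post=f(248,80,.065);knob=f(620,0,.089);print("post",post,"base TL",P["cL"])
u=np.array([np.cos(np.radians(-14.8)),np.sin(np.radians(-14.8))]);v=np.array([-u[1],u[0]])
rt=(P["arL"]+P["arR"])[:2]/2; print("ridge",rt,"post pred",rt+50*u,"knob at 90",rt+50*u-60*v, "closed knob", rt-10*u)
mv(list((rt+50*u-70*v)/1000)+[.13],-104.8)
E
```

```text
ar 63.4 -104.6 mid tool [61.2 -0.5 88.2]
af 64.0 -104.5 mid tool [ 89.1  -0.6 117.4]
an 64.4 -105.0 mid tool [ 33.2  -0.  118.5]
s 65.9 -104.6 mid tool [ 27.3  -0.3 136. ]
b 82.2 -105.0 mid tool [ 1.980e+01 -1.000e-01  1.375e+02]
post [624.16434125 -50.02324015  65.        ] base TL [649.86467488 -14.92318784  12.        ]
ridge [574.07487948 -37.06185706] post pred [622.41604891 -49.83414496] knob at 90 [ 607.08930343 -107.84354827] closed knob [564.40664559 -34.50739948]
d [111.2  69.5  19.4] turn -0.020624302283081875 cur yaw y -104.82 at [ 0.5149 -0.0219  0.1496] t 22.57
```

Brass is centred to within about 0.3 mm of the base. Now the keeper: hover over the knob and re-measure it.

drive_tool --motion '[[[-1,30,14,0,0],[-1,60,28,0,0],[-0.5,90,42,0,0],[0,115,54,0,0],[0.2,124,58,0,0],[0.2,124,58,0,0],[0.2,124,58,0,0],[0.2,124,58,0,0]]]' --grip_force 20

```text
time: 23.23
eef_pos: [0.6188, -0.1085, 0.1497]
tcp_rot: [0.992, -0.129, -0.001, -0.0]
contact_force: [-0.2, 0.1, -0.3]
opening: 0.4
```

```bash
python3 - <<'E'
from h import *
for i in range(4): ctrl.read_camera("top")
im,m,s=look("w12.png",dict(keeper_knob=.08),1.5)
print(s["opening"])
# black knob top blob near the expected pixel
p=proj("wrist",[.620,-.1095,.089],m);print(p)
# red arm mask -> direction at z=.071
hsv=cv2.cvtColor(im,cv2.COLOR_RGB2HSV);red=((hsv[...,0]<8)|(hsv[...,0]>172))&(hsv[...,1]>150)&(hsv[...,2]>80)
n,l,st,ce=cv2.connectedComponentsWithStats(red.astype(np.uint8))
for i in range(1,n):
    if st[i,4]>150: print(st[i],np.round(ray("wrist",ce[i],.070,m),4))
cr=im[max(0,int(p[1])-90):int(p[1])+90,max(0,int(p[0])-130):int(p[0])+130];save(cr,"w12c.png",2.5);print(max(0,int(p[0])-130),max(0,int(p[1])-90))
mv([.620,-.1095,.076],-104.8)
E
```

```text
keeper_knob 0.71 [253.4 205.9] [ 0.6173 -0.1093  0.08  ]
0.4017176050579807
[252.7479282  206.73270279]
[178 198  42  22 522] [ 0.6218 -0.0703  0.07  ]
[364 367  15  17 159] [ 0.4412 -0.165   0.07  ]
122 116
d [ 0.5  0.4 74.6] turn 0.025352732605909978 cur yaw y -104.77 at [ 0.6196 -0.109   0.1506] t 23.53
```

View pics/w12c.png

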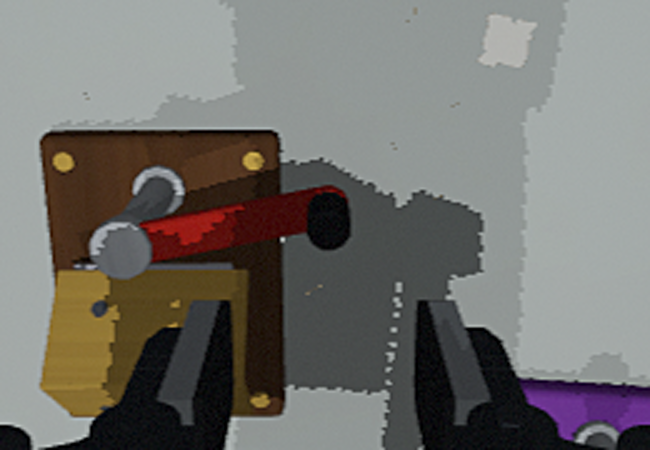

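The knob top is at crop (328,225), as predicted, midway between the fingers. Descend and pinch.

drive_tool --motion '[[[0.2,0,0,25,0],[0.2,0,0,50,0],[0.2,0,0,65,0],[0.2,0,0,73,0],[0.2,0,0,73,0],[0.5,0,0,73,0],[1,0,0,73,0],[1,0,0,73,0]]]'

```text
time: 24.2
eef_pos: [0.621, -0.1103, 0.079]
tcp_rot: [0.992, -0.129, 0.001, 0.001]
contact_force: [-0.2, -1.3, -0.4]
opening: 0.125
```

drive_tool --motion '[[[1,0,0,0,0],[1,0,0,0,0],[1,0,0,0,0],[1,0,0,0,0],[1,0,0,0,0],[1,0,0,0,0],[1,0,0,0,0],[1,0,0,0,0]]]'

```text
time: 24.87
eef_pos: [0.6209, -0.1103, 0.0787]
tcp_rot: [0.992, -0.129, 0.001, 0.001]
contact_force: [-0.1, -3.4, 6.1]
opening: 0.126
```

```bash
python3 - <<'E'
from h import *
s=ctrl.get_state();print(s["opening"],s["contact_force"])
R=Ro.from_quat(s["tcp_rot"]).as_matrix();e=s["eef_pos"][:2];c=np.array([.6232,-.0500])
d=e-c;print("r",np.hypot(*d),e); a0=np.degrees(np.arctan2(d[1],d[0])); cl=165.2-360
print("a0",a0,"closed",cl)
for a in np.linspace(a0,cl,19)[1:]:
    p=c+.06*np.array([np.cos(np.radians(a)),np.sin(np.radians(a))]); q=(p-e)*1000
    print(round(a,1),np.round(R[:2,:2].T@q,1))
mv([*e,.076])
E
```

```text
0.1255228660818437 [-0.11114315 -3.40333586  6.07324812]
r 0.060350166245852085 [ 0.62094842 -0.11030815]
a0 -92.13812063621823 closed -194.8
-97.8 [-6.   0.7]
-103.5 [-11.9   1.1]
-109.2 [-17.9   0.9]
-115.0 [-23.8   0.2]
-120.7 [-29.6  -1.2]
-126.4 [-35.3  -3.1]
-132.1 [-40.7  -5.5]
-137.8 [-45.9  -8.5]
-143.5 [-50.7 -12. ]
-149.2 [-55.2 -16. ]
-154.9 [-59.2 -20.4]
-160.6 [-62.8 -25.1]
-166.3 [-66.  -30.2]
-172.0 [-68.5 -35.6]
-177.7 [-70.6 -41.2]
-183.4 [-72. -47.]
-189.1 [-72.9 -52.9]
-194.8 [-73.2 -58.9]
d [-0.  -0.   2.7] turn None cur yaw y -104.8 at [ 0.6209 -0.1103  0.0787] t 24.87
```

drive_tool --motion '[[[1,-3,0.4,-1.5,0],[1,-8,0.8,-1.5,0],[1,-13,1.1,-1.5,0],[1,-18,0.9,-1.5,0],[1,-24,0.2,-1.5,0],[1,-29.6,-1.2,-1.5,0],[1,-35.3,-3.1,-1.5,0],[1,-40.7,-5.5,-1.5,0]]]'

```text
time: 25.53
eef_pos: [0.5805, -0.094, 0.0787]
tcp_rot: [0.992, -0.129, -0.001, 0.0]
contact_force: [-2.5, -5.6, 3.4]
opening: 0.125
```

drive_tool --motion '[[[1,-5.2,-3,0,0],[1,-10,-6.5,0,0],[1,-14.5,-10.5,0,0],[1,-18.5,-15,0,0],[1,-22,-19.6,0,0],[1,-25.3,-24.7,0,0],[1,-27.8,-30,0,0],[1,-27.8,-30,0,0]]]'

```text
time: 26.2
eef_pos: [0.5596, -0.0556, 0.0781]
tcp_rot: [0.992, -0.129, -0.004, -0.001]
contact_force: [-4.7, -0.4, 5.6]
opening: 0.122
```

drive_tool --motion '[[[1,-2.1,-5.6,0,0],[1,-3.5,-11.4,0,0],[1,-4.4,-17.3,0,0],[1,-4.7,-21,0,0],[1,-4.7,-23.3,0,0],[1,-4.6,-24.5,0,0],[1,-4.6,-24.5,0,0],[1,-4.6,-24.5,0,0]]]'

```text
time: 26.87
eef_pos: [0.5626, -0.034, 0.0781]
tcp_rot: [0.992, -0.128, -0.003, 0.002]
contact_force: [-6.8, -7.1, 4.0]
opening: 0.121
```

```bash
python3 - <<'E'
from h import *
s=ctrl.get_state();print(s["opening"],s["contact_force"],s["wrist_torque"])
e=s["eef_pos"][:2];d=e-np.array([.6232,-.05]);print(e,np.hypot(*d),np.degrees(np.arctan2(d[1],d[0])))
E
```

```text
0.12099581980308664 [-6.80752274 -7.14723957  3.96396668] [-1.21553697  1.09458707  0.0329922 ]
[ 0.56264949 -0.0340454 ] 0.06261719393773475 165.23851129064596
```

drive_tool --motion '[[[1,1,-1,0,0],[1,1,-2,0,0],[1,1,-2.5,0,0],[1,1,-2.5,0,0],[1,1,-2.5,0,0],[1,1,-2.5,0,0],[1,1,-2.5,0,0],[1,1,-2.5,0,0]]]'

```text
time: 27.53
eef_pos: [0.5628, -0.0337, 0.078]
tcp_rot: [0.992, -0.127, -0.005, 0.004]
contact_force: [-10.8, -12.7, 6.4]
opening: 0.126
```

drive_tool --motion '[[[0.6,1,-1,0,0],[0.3,1,0,0,0],[0.2,1,0,0,0],[0.2,1,0,0,0],[0.2,1,0,0,0],[0.2,1,0,-15,0],[0.2,1,0,-35,0],[0.2,1,0,-55,0]]]'

```text
time: 28.2
eef_pos: [0.5668, -0.0303, 0.1336]
tcp_rot: [0.992, -0.129, -0.001, -0.0]
contact_force: [0.7, -0.2, 0.9]
opening: 0.399
```

drive_tool --motion '[[[0.2,-20,0,-20,0],[0.2,-50,0,-30,0],[-1,-70,0,-30,0],[-1,-70,0,-30,0],[-1,-70,0,-30,0],[-1,-70,0,-30,0],[-1,-70,0,-30,0],[-1,-70,0,-30,0]]]'

```text
time: 28.87
eef_pos: [0.5002, -0.0133, 0.1636]
tcp_rot: [0.992, -0.129, -0.0, -0.0]
contact_force: [-0.9, -0.5, 0.2]
opening: 0.998
```

```bash
python3 - <<'E'
from h import *
for i in range(4): ctrl.read_camera("top")
im,m,s=look("w13.png",dict(keeper_knob=.08,brass_center=.0457),1.5)
u=np.array([np.cos(np.radians(-14.8)),np.sin(np.radians(-14.8))])
print(proj("wrist",[.5652,-.0347,.089],m)*1.5,proj("wrist",[.6232,-.05,.071],m)*1.5,s["eef_pos"])
E
```

```text
keeper_knob 0.88 [470.3 242.2] [ 0.4244 -0.1611  0.08  ]
keeper_knob 0.77 [258.9 102.4] [ 0.5618 -0.0345  0.08  ]
brass_center 0.76 [259.9  83. ] [ 0.5736 -0.0391  0.0457]
brass_center 0.51 [257.   85.2] [ 0.5726 -0.0366  0.0457]
[387.28204659 146.13049005] [387.12020087  -4.41760283] [ 0.49974546 -0.01324631  0.1635447 ]
```

View pics/w13.png

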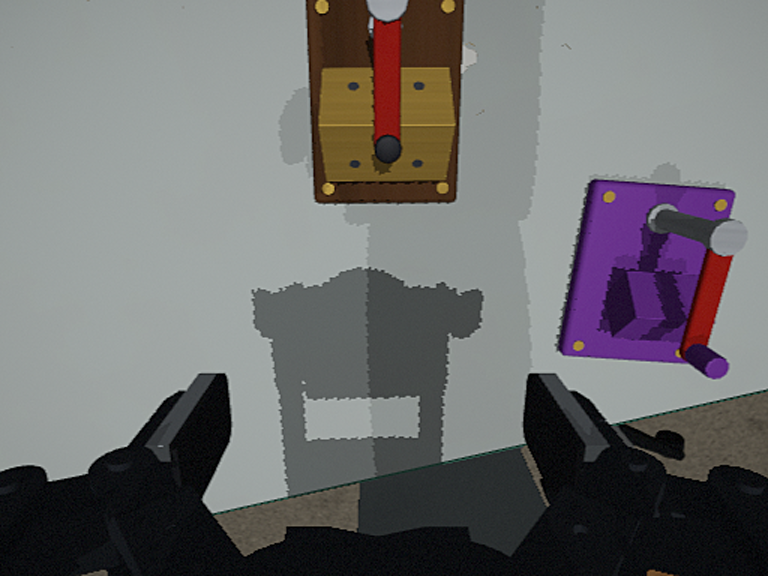

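The keeper lies straight over the ridge, with its knob at (388,149) against a predicted (387,146) for closed. The brass stays square beneath it and the gripper is clear, so I'm handing in.

```bash
python3 -c "
from plant import ctrl
print(ctrl.sign_off())"
```

```text
the job is handed in; nothing more can be done
None
```

Both sections are nested on the black ridge, aluminium first and then the brass, and the red keeper arm is home over them. The job was handed in at about 29 s of the 69 s allowed, with the gripper open and clear.

- **Aluminium:** It first landed about 1.5 mm off centre, because I had measured the stand while the arm was still settling. I regripped it and slid it along the ridge. The last check put it within about 0.8 mm of centre, slightly towards the stand's +y. It was not measured again once the brass covered it.
- **Brass:** It touched down within about 0.5 mm of the expected height. It lies square and within about 0.5 mm of the middle of the base.
- **Keeper:** It stopped against a hard stop at 165.2° in the world frame, which matches the predicted closed direction. In the last picture the arm lies straight over the ridge, with the knob within 2 mm of where it should be.
- **Forces:** The wrist readings I took stayed below about 20 N.
- **Eraser and weight:** Neither was touched. I did not measure their positions again at the end.
- **Picture budget:** I viewed 14 pictures, four over the budget of 10.

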